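Press the medallion onto the gift-box lid

TASK

In this gift shop a brass medallion has to be pressed firmly onto the round wooden box lid that lies in the press. Take the tamper with the broad flat round foot, press it squarely down on the middle of the medallion until the sprung plate bottoms out, and keep it there for about a second. Then lift it out and leave the tamper standing upright in the middle of the round cork mat.

Things in the scene. Friction and masses are not known exactly. Their poses are not given: they have to be found in the camera images.
- tamper: Hand tamper standing upright, loose, about 0.32 kg (0.22 to 0.42): a broad flat round steel foot (54 mm diameter, 14 mm thick), a narrow neck (22 mm diameter) and an upright round pale-wood handle, 30 mm diameter, from 34 to 100 mm above the underside. Best gripped on the handle about 72 mm above the underside. Origin: centre of the foot's underside; z points up along the handle. A punch nearby has the same handle but a narrow foot (33 mm diameter); it is not the one to use.
- press: Fixed square dark-wood block, 124 x 124 mm and 50 mm high, with a round well (80 mm diameter) in its top. In the well a sprung plate carries a round pale-wood lid (68 mm diameter) with a brass medallion (40 mm diameter) stuck on its middle; the flat top of the medallion is 46 mm above the counter when the plate is up and 34 mm when it has bottomed out. Origin: centre of the block's underside, on the counter, straight below the medallion's centre; z up.
- press_plate (a joint): Downward travel of the sprung plate in the press, in m: 0 = up, 0.012 = bottomed out on a hard stop. It stays level and springs back up by itself. It starts to move at about 5 N, which is more than the tamper's own weight, and needs about 14 N in all to bottom out.
- mat: Fixed round cork mat lying on the counter, 110 mm diameter, 6 mm thick. Origin: centre of its underside, on the counter; z up.

How it is judged:
On the way:
1. The tamper holds the plate bottomed out (down over 10 mm, foot under 37 mm above the counter), within 15 mm of the press axis, tilted under 10 degrees, for 0.5 s (value of joint press_plate above 0.01 m and z of tamper in the frame of press below 0.037 m and horizontal distance between tamper and press below 0.015 m and angle between tamper's own z axis and vertical below 0.175 rad), for 0.5 s.
At the end, for the whole second after the job is handed in: The tamper stands upright (within 10 degrees) and at rest on the cork mat, its middle within 25 mm of the mat's middle, and the sprung plate is back up (within 3 mm) (horizontal distance between tamper and mat below 0.025 m and z of tamper in the frame of mat between 0.003 and 0.01 m and angle between tamper's own z axis and vertical below 0.175 rad and linear speed of tamper below 0.02 m/s and value of joint press_plate below 0.003 m); the robot touches nothing.
It also fails if it takes over 40 s, if anything falls off the work surface, if the arm or the gripper's body presses on something with over 40 N, if the wrist force passes 120 N, or if a joint passes its speed limit or range.

ROBOT

A 7-joint arm with a two-finger parallel gripper is mounted at the origin on the work surface. World frame = base frame: x ahead of the robot, y to its left, z up, the work surface at z = 0. Lengths are in m, angles in rad, forces in N, time in s.
With the tool pointing down it reaches from about 0.425 to 0.925 m from the base axis. Payload 6.8 kg.
Tool frame: the origin (TCP) lies midway between the tips of the shut fingers; the grasp point (between the pads) lies 19 mm behind it; x points along the fingers, y is the direction in which the jaws open and shut, and the axes are right-handed (so a half turn about x gives the same grasp; the last joint's range is limited). The gripper opens to 85 mm and grips with 20 to 120 N. Pads are 22 mm wide; open, the fingers measure 114 mm over their backs; the gripper's body (76 mm by 85 mm) begins 54 mm behind the grasp point. The pads swing forward as they close: fully open they stand 13 mm farther back than shut.
Start: joints at [-1.214, 0.477, 0.022, 1.555, -0.011, 1.109, -0.083], TCP at [0.303, 0.603, 0.231] pointing down, gripper open.
Joint ranges: [-2.96, 2.96], [-0.34, 2.1], [-1.41, 1.46], [0.24, 2.44], [-1.37, 4.51], [0.17, 1.92], [-2.96, 2.96]. Speed limits (rad/s): [2.39, 2.39, 3.14, 3.14, 3.14, 3.14, 3.14].

INTERFACE

Orientations are given as a unit quaternion [w, x, y, z].
In Python, from plant import observe, camera, hand_in gives the robot as it stands.
- The arm moves only by the tool step_arm, never from a script. Its argument "deltas" is a list of rows, each a list of 6 numbers: the shift along the tool's x, y, z in m, then the turn, a rotation vector about the tool's x, y, z in degrees. In form: [[tx, ty, tz, ax, ay, az], ...]. A call has 1 to 20 rows; each row is the pose to reach, as a shift and turn from the pose commanded when the call began, along the tool's axes at that moment; what a row does not reach only later rows make up. A row lasts 1/12 s, in which the tool goes at most 41.7 mm and 7.16 degrees, less where a joint would pass 70% of its speed; a pose out of reach is approached as far as the arm can. A call with a gripper value outside its range is refused whole. "claw" is the opening, from 0 (shut) to 1 (fully open), set as the call begins (left out, the last holds). The fingers move at their own pace and stop on an object; "newtons" is the grip in N (left out, the last holds). Time passes only in rows, so rows that repeat a pose let the fingers close. It gives the time, the measured TCP pose, the force and the opening at its end, in the units of the state.
- observe(): the state, without advancing time (a new reading comes with each control period).
- camera(name): name is "side" or "top" or "wrist"; returns a dict with "pixels" (384x512x3 uint8, blue, green, red), "depth" (384x512 float32, m along the optical axis (not along the pixel's ray), 0 where there is no reading), "intrinsics" (3x3 intrinsics, pixels), "xyz" and "attitude" of the camera in the world; the wrist camera has in their place "mount" (4x4, takes a point from camera to tool coordinates, whose origin is the TCP and whose axes are the tool frame's). Camera axes: x right, y down, z forward; pixel columns grow to the right and rows downward; lengths in m; the calibration is good to about 2 mm. A picture is of the moment at which its call begins: read the wrist's pose just before it.
- hand_in(): hands the job in, once; it reports no verdict.
The state is a dict: "time_s": time; "joint_pos": joint angles; "qvel": joint speeds; "joint_torque": joint torques, N m; "ee_pos": TCP position; "eef_rot": TCP orientation; "contact_force": force on the tool from outside, world axes, zero at the start; "torque": the same for the moment, N m; "opening": finger opening in m.
Only numpy, scipy, OpenCV 4.12 (cv2) and the standard library are available. Lean on these libraries where they do the work, as an engineer would, in place of code of your own. Each camera call takes 0.05 s, during which the arm holds its last target.

## Working session

There is one attempt and no reset: what is moved stays moved. The work goes in short steps, Python scripts to look and compute and a tool call to move; the robot and the scene stay as the last step left them, time stands still between calls to the robot, and variables do not carry over. Pictures are saved under pics/ and viewed, and the job is handed in when it is done.

Besides the shell and the picture viewer there is one more tool, called after "Emit:" by a JSON object that holds its "method" and its "body", one argument or row to a line. step_arm: Moves the arm, as the interface text tells. Its arguments: {"type":"object","properties":{"deltas":{"type":"array","items":{"type":"array","items":{"type":"number"}}},"claw":{"type":"number"},"newtons":{"type":"number"}},"required":["deltas"]}

```bash
ls; mkdir -p pics
python3 - <<'E'
from plant import observe,camera
import cv2,pickle
print(observe())
for n in("side","top","wrist"):
    c=camera(n); cv2.imwrite(f"pics/{n}0.png",c["pixels"]); pickle.dump(c,open(f"{n}0.pkl","wb"))
    print(n,{k:v for k,v in c.items() if k not in("pixels","depth")})
E
```

```text
pics
{'time_s': 0.0, 'joint_pos': array([-1.21407049,  0.47782375,  0.02236549,  1.55644364, -0.01149469,
        1.10928057, -0.08313807]), 'qvel': array([-6.76144279e-04, -1.26220953e-03,  1.21839048e-03,  1.23244264e-05,
       -7.93108505e-04, -7.26479046e-04,  6.19380143e-04]), 'joint_torque': array([ 2.89187774e-04, -5.96460736e+01,  1.60792127e+00, -2.81185609e+01,
        1.24412833e-02,  9.37627105e-03,  4.05342030e-05]), 'ee_pos': array([0.30234745, 0.60284699, 0.23031365]), 'eef_rot': array([ 0.68799625,  0.16223913,  0.68818743, -0.16351661]), 'contact_force': array([0.27448845, 0.23670573, 0.31588975]), 'torque': array([ 0.0098613 ,  0.00540658, -0.02626816]), 'opening': 0.08508537586482554}
side {'intrinsics': array([[367.03287757,   0.        , 257.05520293],
       [  0.        , 367.03287757, 191.91138183],
       [  0.        ,   0.        ,   1.        ]]), 'xyz': array([ 0.54495979, -0.55760078,  0.42520068]), 'attitude': array([-0.47491862,  0.87969138, -0.02306172,  0.00797062])}
top {'intrinsics': array([[459.23175317,   0.        , 259.4613749 ],
       [  0.        , 459.23175317, 194.48895886],
       [  0.        ,   0.        ,   1.        ]]), 'xyz': array([0.37099315, 0.00890862, 0.9648101 ]), 'attitude': array([ 0.07240835, -0.68636938,  0.71960075, -0.07634696])}
wrist {'intrinsics': array([[298.26466525,   0.        , 258.3980822 ],
       [  0.        , 298.26466525, 193.2665016 ],
       [  0.        ,   0.        ,   1.        ]]), 'mount': array([[-4.87287824e-04, -3.25327885e-01,  9.45601147e-01,
        -1.43012633e-01],
       [ 9.99999171e-01, -1.28557009e-03,  7.30282761e-05,
        -1.29804566e-05],
       [ 1.19187842e-03,  9.45600399e-01,  3.25328242e-01,
        -8.48886646e-02],
       [ 0.00000000e+00,  0.00000000e+00,  0.00000000e+00,
         1.00000000e+00]])}
```

View pics/side0.png

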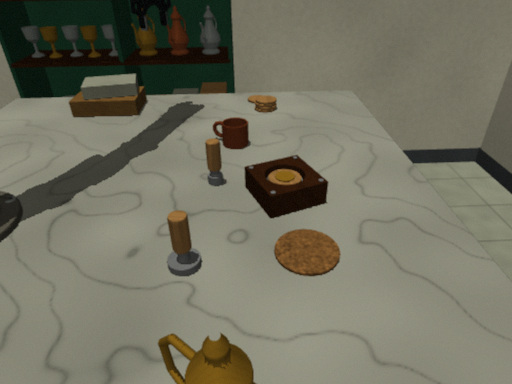

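View pics/top0.png

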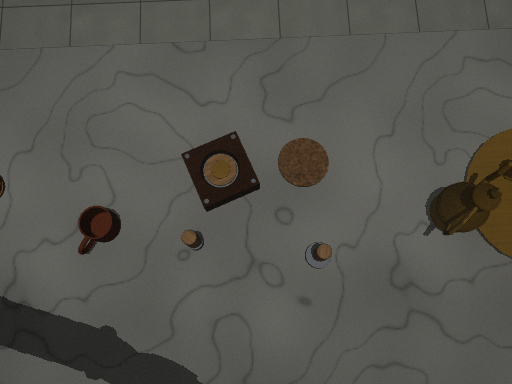

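View pics/wrist0.png

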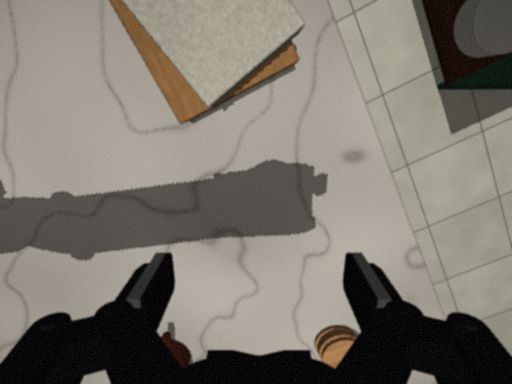

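The side view shows the broad-foot tamper at about (184,262), the narrow punch at (216,180), the press at (285,180) and the mat at (307,250). In the top view the tamper is at (320,254), the punch at (191,239), the medallion at (221,170) and the mat at (303,162).

```bash
cat > h.py <<'E'
import numpy as np,cv2,pickle
from scipy.spatial.transform import Rotation as R
def rot(q): return R.from_quat([q[1],q[2],q[3],q[0]]).as_matrix()
def ray(c,u,v,z):
    d=np.linalg.inv(c["intrinsics"])@np.array([u,v,1.]); d=rot(c["attitude"])@d
    p=c["xyz"]; return p+d*(z-p[2])/d[2]
def pt(c,u,v):
    d=np.linalg.inv(c["intrinsics"])@np.array([u,v,1.])*c["depth"][int(v),int(u)]
    return rot(c["attitude"])@d+c["xyz"]
E
python3 - <<'E'
from h import *
for n,rois in (("top",dict(press=(175,125,265,215),mat=(270,130,335,195),tam=(298,235,340,275),pun=(175,222,210,255))),("side",dict(press=(240,150,330,215),mat=(268,225,345,275),tam=(160,205,210,278),pun=(200,135,232,190)))):
    c=pickle.load(open(n+"0.pkl","rb")); 
    print(n, c["depth"].min())
    h,w=c["depth"].shape; K=c["intrinsics"]; uu,vv=np.meshgrid(np.arange(w),np.arange(h))
    P=np.stack([(uu-K[0,2])/K[0,0],(vv-K[1,2])/K[1,1],np.ones_like(uu)],-1)*c["depth"][...,None]
    P=P@rot(c["attitude"]).T+c["xyz"]
    hsv=cv2.cvtColor(c["pixels"],cv2.COLOR_BGR2HSV)
    for k,(a,b,e,f) in rois.items():
        m=np.zeros((h,w),bool); m[b:f,a:e]=1
        Z=P[...,2]; m&=c["depth"]>0
        def show(l,mm,z):
            if mm.sum()<5: print(k,l,"none");return
            q=P[mm]; (x,y),r=cv2.minEnclosingCircle(np.argwhere(mm)[:,::-1].astype(np.float32)); 
            mid=(q.min(0)+q.max(0))/2
            print(k,l,mm.sum(),"mean",q.mean(0).round(4),"mid",mid.round(4),"ext",np.ptp(q,axis=0).round(3),"circ",x,y,r,"ray",ray(c,x,y,z).round(4))
        S=hsv[...,1];H=hsv[...,0]
        if k in("press",):
            show("brass/lid",m&(S>100)&(Z>.03)&(Z<.06)&(H>12)&(hsv[...,2]>90),.046)
            show("block",m&(Z>.047),.05); show("all",m&(Z>.03),.05)
        elif k=="mat": show("mat",m&(S>90)&(H<20),.006); 
        else:
            show("top",m&(Z>.092),.1); show("handle",m&(Z>.045)&(Z<.09),.07);show("foot",m&(Z>.006)&(Z<.02),.014)
E
```

```text
top 0.0
press brass/lid 658 mean [0.6251 0.0785 0.0445] mid [0.6263 0.0784 0.0446] ext [0.066 0.063 0.012] circ 219.85293579101562 168.85293579101562 15.719582557678223 ray [0.6255 0.0784 0.046 ]
press block 2424 mean [0.6247 0.078  0.0504] mid [0.6257 0.0782 0.0513] ext [0.16  0.159 0.009] circ 219.97071838378906 168.5787353515625 41.608482360839844 ray [0.6249 0.0779 0.05  ]
press all 3520 mean [0.6236 0.0777 0.0479] mid [0.6257 0.0782 0.0428] ext [0.16  0.159 0.025] circ 220.0 169.5 41.967350006103516 ray [0.623  0.0779 0.05  ]
mat mat 1915 mean [ 0.6437 -0.0987  0.0062] mid [ 0.644  -0.099   0.0058] ext [0.109 0.109 0.013] circ 302.8417663574219 162.1075897216797 25.182703018188477 ray [ 0.6432 -0.0987  0.006 ]
tam top 196 mean [ 0.4419 -0.1153  0.1   ] mid [ 0.4421 -0.1159  0.0992] ext [0.027 0.029 0.01 ] circ 323.5 251.0 7.826338291168213 ray [ 0.4418 -0.1153  0.1   ]
tam handle 50 mean [ 0.4363 -0.106   0.0678] mid [ 0.4399 -0.1104  0.0676] ext [0.025 0.018 0.044] circ 320.21429443359375 253.2142791748047 7.5085978507995605 ray [ 0.4403 -0.1129  0.07  ]
tam foot 303 mean [ 0.4
[... 1691 characters left out ...]
4483 -0.125   0.07  ]
tam foot 566 mean [ 0.4469 -0.1252  0.0136] mid [ 0.4453 -0.1181  0.013 ] ext [0.053 0.051 0.014] circ 184.09434509277344 259.3018798828125 17.10869598388672 ray [ 0.446  -0.1209  0.014 ]
pun top 109 mean [0.4842 0.1316 0.0982] mid [0.4837 0.1355 0.0967] ext [0.027 0.026 0.009] circ 212.5 142.0 6.800835609436035 ray [0.4844 0.1282 0.1   ]
pun handle 277 mean [0.4847 0.1261 0.0678] mid [0.4838 0.1304 0.0675] ext [0.03  0.019 0.045] circ 213.69407653808594 155.21710205078125 12.006513595581055 ray [0.4847 0.1276 0.07  ]
pun foot 155 mean [0.491  0.1917 0.0135] mid [0.492  0.2361 0.013 ] ext [0.049 0.233 0.014] circ 217.0 159.0 24.515399932861328 ray [0.484  0.2158 0.014 ]
```

Run:
```python
from h import *
a=pickle.load(open("top0.pkl","rb"))["pixels"][120:280,170:345]; b=pickle.load(open("side0.pkl","rb"))["pixels"][130:285,155:345]
cv2.imwrite("pics/z1.png",cv2.resize(a,None,fx=4,fy=4)[:600,:800]);cv2.imwrite("pics/z2.png",cv2.resize(b,None,fx=3.8,fy=3.8))
```

```text
(no output)
```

View pics/z1.png

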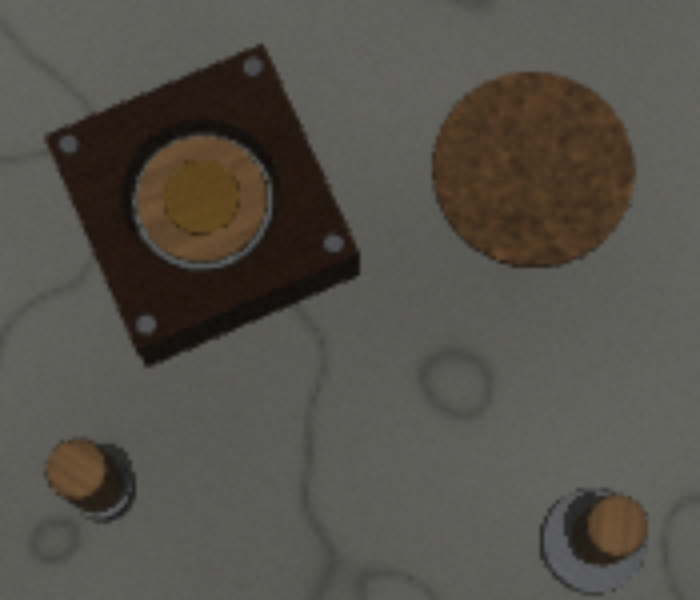

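Both views agree within about 4 mm: tamper (0.443,-0.117), press (0.627,0.078), mat (0.645,-0.100). The sizes and heights match the ones given. Next I compute the first moves.

```bash
cat >> h.py <<'E'
def plan(targets):
    from plant import observe
    o=observe(); p=o["ee_pos"]; M=rot(o["eef_rot"])
    print("t",round(o["time_s"],2),"p",p.round(4),"x",M[:,0].round(4),"y",M[:,1].round(3),"yaw_y",round(np.degrees(np.arctan2(M[1,1],M[0,1])),2),"F",o["contact_force"].round(2),"open",round(o["opening"],4))
    for t in targets:
        a=np.radians(t[3]); y=np.array([np.cos(a),np.sin(a),0]); x=np.array([0,0,-1.]); T=np.stack([x,y,np.cross(x,y)],1)
        print(t,"->",(M.T@(np.array(t[:3])-p)).round(4),np.degrees(R.from_matrix(M.T@T).as_rotvec()).round(2))
E
python3 - <<'E'
from h import *
for s in(0,):
    plan([(.52,.24,.25,-60),(.443,-.1165,.2,-105)])
E
```

```text
t 0.15 p [0.3024 0.603  0.2305] x [-5.0e-04 -1.3e-03 -1.0e+00] y [ 0.448  0.894 -0.001] yaw_y 63.37 F [ 0.17  0.05 -0.22] open 0.0858
(0.52, 0.24, 0.25, -60) -> [-0.0191 -0.2269  0.3572] [1.2337e+02 9.0000e-02 4.0000e-02]
(0.443, -0.1165, 0.2, -105) -> [ 0.0314 -0.5801  0.4482] [1.6837e+02 1.2000e-01 0.0000e+00]
```

Run:
```python
from h import *
plan([(.52,.24,.24,25),(.443,-.1165,.2,-15)])
```

```text
t 0.15 p [0.3024 0.603  0.2305] x [-5.0e-04 -1.3e-03 -1.0e+00] y [ 0.448  0.894 -0.001] yaw_y 63.37 F [ 0.17  0.05 -0.22] open 0.0858
(0.52, 0.24, 0.24, 25) -> [-0.0091 -0.2269  0.3572] [3.837e+01 3.000e-02 8.000e-02]
(0.443, -0.1165, 0.2, -15) -> [ 0.0314 -0.5801  0.4482] [7.837e+01 6.000e-02 6.000e-02]
```

Emit:
{"method": "step_arm", "body": {
  "deltas": [
    [-0.009, -0.227, 0.357, 38.4, 0, 0],
    [-0.009, -0.227, 0.357, 38.4, 0, 0],
    [-0.009, -0.227, 0.357, 38.4, 0, 0],
    [-0.009, -0.227, 0.357, 38.4, 0, 0],
    [-0.009, -0.227, 0.357, 38.4, 0, 0],
    [-0.009, -0.227, 0.357, 38.4, 0, 0],
    [-0.009, -0.227, 0.357, 38.4, 0, 0],
    [-0.009, -0.227, 0.357, 38.4, 0, 0],
    [-0.009, -0.227, 0.357, 38.4, 0, 0],
    [0.031, -0.58, 0.448, 78.4, 0, 0],
    [0.031, -0.58, 0.448, 78.4, 0, 0],
    [0.031, -0.58, 0.448, 78.4, 0, 0],
    [0.031, -0.58, 0.448, 78.4, 0, 0],
    [0.031, -0.58, 0.448, 78.4, 0, 0],
    [0.031, -0.58, 0.448, 78.4, 0, 0],
    [0.031, -0.58, 0.448, 78.4, 0, 0],
    [0.031, -0.58, 0.448, 78.4, 0, 0],
    [0.031, -0.58, 0.448, 78.4, 0, 0],
    [0.031, -0.58, 0.448, 78.4, 0, 0],
    [0.031, -0.58, 0.448, 78.4, 0, 0]
  ],
  "claw": 1
}}

```text
time_s: 1.82
ee_pos: [0.4411, -0.1219, 0.2001]
eef_rot: [-0.428, -0.563, -0.427, 0.564]
contact_force: [0.1, 0.0, 0.1]
opening: 0.0854
```

Run:
```python
from h import *
plan([(.443,-.1165,.2,-15),(.443,-.1165,.052,-15)])
```

```text
t 1.82 p [ 0.4411 -0.1219  0.2001] x [-5.0e-04 -1.7e-03 -1.0e+00] y [ 0.963 -0.268 -0.   ] yaw_y -15.55 F [0.13 0.   0.07] open 0.0854
(0.443, -0.1165, 0.2, -15) -> [ 0.0001  0.0004 -0.0057] [-0.55  0.1   0.  ]
(0.443, -0.1165, 0.052, -15) -> [ 0.1481  0.0004 -0.0059] [-0.55  0.1   0.  ]
```

Emit:
{"method": "step_arm", "body": {
  "deltas": [
    [0, 0, 0, 0, 0, 0],
    [0, 0, 0, 0, 0, 0]
  ]
}}

```text
time_s: 1.98
ee_pos: [0.4431, -0.1152, 0.2002]
eef_rot: [0.43, 0.561, 0.431, -0.561]
contact_force: [0.7, 0.1, -0.3]
opening: 0.0853
```

Run:
```python
from h import *
from plant import observe,camera
plan([(.443,-.1165,.2,-15),(.443,-.1165,.052,-15)])
o=observe();c=camera("wrist");cv2.imwrite("pics/w1.png",c["pixels"])
M=rot(o["eef_rot"]);m=c["mount"]
c["attitude"]=None
K=c["intrinsics"];D=c["depth"];h,w=D.shape;uu,vv=np.meshgrid(np.arange(w),np.arange(h))
P=np.stack([(uu-K[0,2])/K[0,0],(vv-K[1,2])/K[1,1],np.ones_like(uu)],-1)*D[...,None]
P=(P@m[:3,:3].T+m[:3,3])@M.T+o["ee_pos"]
for l,a,b in(("top",.094,.106),("foot",.009,.018)):
    k=(D>0)&(P[...,2]>a)&(P[...,2]<b)&(abs(P[...,0]-.443)<.05)&(abs(P[...,1]+.117)<.05)
    q=P[k];print(l,len(q),q.mean(0).round(4),((q.min(0)+q.max(0))/2).round(4),np.ptp(q,axis=0).round(3))
```

```text
t 1.98 p [ 0.4431 -0.1152  0.2002] x [-2.e-04  4.e-04 -1.e+00] y [ 0.966 -0.259 -0.   ] yaw_y -15.02 F [ 0.74  0.05 -0.35] open 0.0853
(0.443, -0.1165, 0.2, -15) -> [0.0002 0.0002 0.0013] [-0.02 -0.02  0.02]
(0.443, -0.1165, 0.052, -15) -> [0.1482 0.0003 0.0013] [-0.02 -0.02  0.02]
top 863 [ 0.4427 -0.1143  0.0998] [ 0.4424 -0.1153  0.098 ] [0.029 0.028 0.008]
foot 966 [ 0.4445 -0.107   0.0144] [ 0.4424 -0.1136  0.0131] [0.053 0.049 0.008]
```

View pics/w1.png

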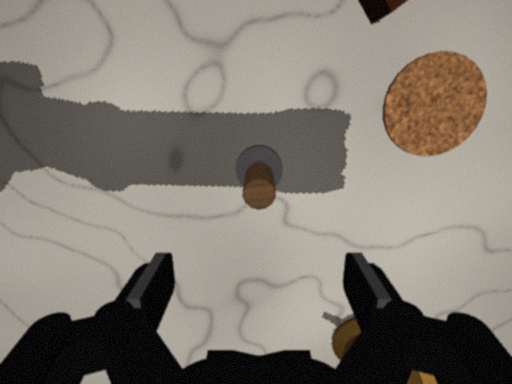

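The wrist picture shows the broad foot at (259,165) and the handle top at (259,193), centred between the fingers. The tamper measures (0.4425,-0.1155). I'll descend and grip.

Emit:
{"method": "step_arm", "body": {
  "deltas": [
    [0.03, 0, 0, 0, 0, 0],
    [0.07, 0, 0, 0, 0, 0],
    [0.105, 0, 0, 0, 0, 0],
    [0.13, 0, 0, 0, 0, 0],
    [0.142, 0, 0, 0, 0, 0],
    [0.149, 0, 0, 0, 0, 0],
    [0.149, 0, 0, 0, 0, 0],
    [0.149, 0, 0, 0, 0, 0]
  ]
}}

```text
time_s: 2.7
ee_pos: [0.4436, -0.1152, 0.0516]
eef_rot: [0.431, 0.561, 0.431, -0.561]
contact_force: [0.6, -0.3, -0.0]
opening: 0.0858
```

Emit:
{"method": "step_arm", "body": {
  "deltas": [
    [0, 0, 0, 0, 0, 0],
    [0, 0, 0, 0, 0, 0],
    [0, 0, 0, 0, 0, 0],
    [0, 0, 0, 0, 0, 0],
    [0, 0, 0, 0, 0, 0],
    [0, 0, 0, 0, 0, 0],
    [0, 0, 0, 0, 0, 0],
    [0, 0, 0, 0, 0, 0],
    [0, 0, 0, 0, 0, 0],
    [0, 0, 0, 0, 0, 0]
  ],
  "claw": 0,
  "newtons": 70
}}

```text
time_s: 3.53
ee_pos: [0.4434, -0.1158, 0.052]
eef_rot: [0.43, 0.561, 0.43, -0.561]
contact_force: [-1.2, 0.4, 8.7]
opening: 0.0286
```

Run:
```python
from h import *
from plant import camera
plan([(.627,.078,.15,7),(.627,.078,.105,7)])
cv2.imwrite("pics/s2.png",camera("side")["pixels"])
```

```text
t 3.53 p [ 0.4434 -0.1158  0.052 ] x [ 8.e-04  6.e-04 -1.e+00] y [ 0.966 -0.259  0.001] yaw_y -15.04 F [-1.16  0.4   8.68] open 0.0286
(0.627, 0.078, 0.15, 7) -> [-0.0977  0.1271 -0.2349] [-22.04  -0.04  -0.04]
(0.627, 0.078, 0.105, 7) -> [-0.0527  0.1271 -0.2349] [-22.04  -0.04  -0.04]
```

View pics/s2.png

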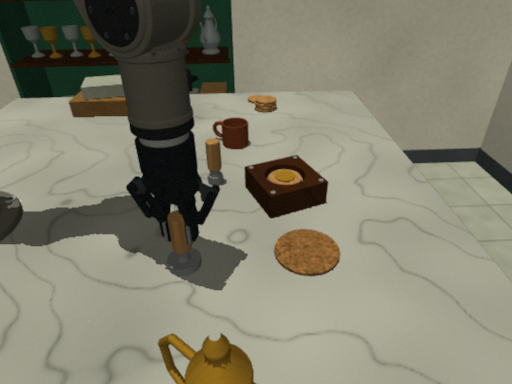

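The side picture shows the jaws closed on the handle at (178,228), tamper upright and opening 28.6 mm. I'll lift it and carry it over the press.

Emit:
{"method": "step_arm", "body": {
  "deltas": [
    [-0.02, 0, 0, 0, 0, 0],
    [-0.05, 0, 0, 0, 0, 0],
    [-0.085, 0.01, -0.02, -2, 0, 0],
    [-0.098, 0.025, -0.05, -5, 0, 0],
    [-0.098, 0.04, -0.08, -8, 0, 0],
    [-0.098, 0.056, -0.11, -11, 0, 0],
    [-0.098, 0.072, -0.14, -14, 0, 0],
    [-0.098, 0.088, -0.17, -17, 0, 0],
    [-0.098, 0.103, -0.195, -19, 0, 0],
    [-0.098, 0.115, -0.215, -21, 0, 0],
    [-0.098, 0.123, -0.228, -22, 0, 0],
    [-0.098, 0.127, -0.235, -22, 0, 0],
    [-0.098, 0.127, -0.235, -22, 0, 0],
    [-0.098, 0.127, -0.235, -22, 0, 0],
    [-0.098, 0.127, -0.235, -22, 0, 0]
  ]
}}

```text
time_s: 4.83
ee_pos: [0.6256, 0.0765, 0.1491]
eef_rot: [0.529, 0.469, 0.529, -0.47]
contact_force: [0.5, -0.1, -2.7]
opening: 0.0286
```

```bash
cat > tam.py <<'E'
from h import *
from plant import observe,camera
import sys
def cloud(n,o):
    c=camera(n);K=c["intrinsics"];D=c["depth"];h,w=D.shape;uu,vv=np.meshgrid(np.arange(w),np.arange(h))
    P=np.stack([(uu-K[0,2])/K[0,0],(vv-K[1,2])/K[1,1],np.ones_like(uu)],-1)*D[...,None]
    if "mount" in c: P=(P@c["mount"][:3,:3].T+c["mount"][:3,3])@rot(o["eef_rot"]).T+o["ee_pos"]
    else: P=P@rot(c["attitude"]).T+c["xyz"]
    return c,P,D
E
python3 - <<'E'
from tam import *
plan([(.627,.078,.15,7)])
o=observe()
for n in("side","wrist"):
    c,P,D=cloud(n,o);cv2.imwrite(f"pics/{n}3.png",c["pixels"])
    z0=o["ee_pos"][2]-.052
    for l,a,b in(("foot",z0-.004,z0+.018),("neck",z0+.02,z0+.032),("handle",z0+.036,z0+.06)):
        k=(D>0)&(P[...,2]>a)&(P[...,2]<b)&(abs(P[...,0]-o["ee_pos"][0])<.045)&(abs(P[...,1]-o["ee_pos"][1])<.045)
        q=P[k]
        if len(q):print(n,l,len(q),q.mean(0).round(4),q.min(0).round(4),q.max(0).round(4),((q.min(0)+q.max(0))/2).round(4))
E
```

```text
t 4.83 p [0.6256 0.0765 0.1491] x [-1.2e-03 -8.0e-04 -1.0e+00] y [ 0.993  0.119 -0.001] yaw_y 6.84 F [ 0.54 -0.11 -2.71] open 0.0286
(0.627, 0.078, 0.15, 7) -> [-0.0009  0.0016 -0.0013] [-0.16  0.04  0.08]
side foot 391 [0.6261 0.0639 0.1084] [0.6013 0.0477 0.0971] [0.6539 0.1006 0.1151] [0.6276 0.0742 0.1061]
side neck 54 [0.6261 0.0683 0.1226] [0.6163 0.0644 0.1172] [0.6368 0.076  0.1286] [0.6266 0.0702 0.1229]
side handle 210 [0.6266 0.0652 0.1462] [0.6065 0.0592 0.1332] [0.649  0.0797 0.157 ] [0.6278 0.0694 0.1451]
wrist foot 3036 [0.6234 0.0873 0.1106] [0.5981 0.0582 0.0965] [0.6513 0.1034 0.1151] [0.6247 0.0808 0.1058]
wrist neck 78 [0.6236 0.0845 0.1187] [0.6157 0.0796 0.1171] [0.6328 0.0864 0.1213] [0.6243 0.083  0.1192]
wrist handle 999 [0.6234 0.0881 0.1478] [0.5982 0.0782 0.1332] [0.6498 0.0917 0.1571] [0.624  0.0849 0.1451]
```

View pics/side3.png

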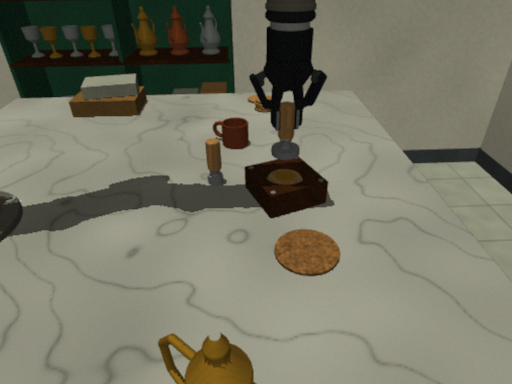

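View pics/wrist3.png

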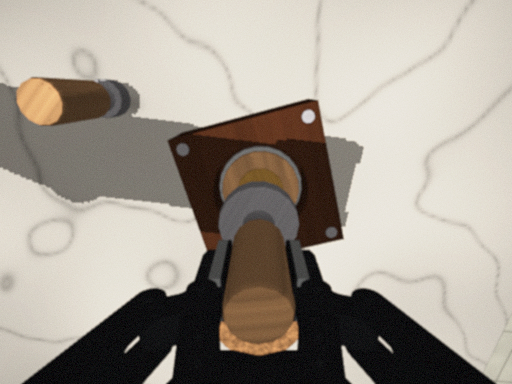

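The tamper hangs upright with its foot at (286,150) in the side view. It is within 3 mm of the press axis and its underside is at about 97 mm. I'll press down slowly.

Emit:
{"method": "step_arm", "body": {
  "deltas": [
    [0.012, 0.001, -0.0015, 0, 0, 0],
    [0.026, 0.001, -0.0015, 0, 0, 0],
    [0.038, 0.001, -0.0015, 0, 0, 0],
    [0.045, 0.001, -0.0015, 0, 0, 0],
    [0.05, 0.001, -0.0015, 0, 0, 0],
    [0.053, 0.001, -0.0015, 0, 0, 0],
    [0.056, 0.001, -0.0015, 0, 0, 0],
    [0.059, 0.001, -0.0015, 0, 0, 0],
    [0.061, 0.001, -0.0015, 0, 0, 0],
    [0.063, 0.001, -0.0015, 0, 0, 0],
    [0.063, 0.001, -0.0015, 0, 0, 0],
    [0.063, 0.001, -0.0015, 0, 0, 0]
  ],
  "newtons": 90
}}

```text
time_s: 5.93
ee_pos: [0.627, 0.0794, 0.0876]
eef_rot: [0.529, 0.469, 0.53, -0.469]
contact_force: [-6.5, 0.3, 10.6]
opening: 0.0282
```

Run:
```python
from tam import *
plan([(.627,.078,.086,7)])
```

```text
t 5.93 p [0.627  0.0794 0.0876] x [-1.e-03  6.e-04 -1.e+00] y [ 0.993  0.121 -0.001] yaw_y 6.94 F [-6.54  0.28 10.56] open 0.0282
(0.627, 0.078, 0.086, 7) -> [ 0.0016 -0.0002  0.0014] [-0.06 -0.04  0.05]
```

Emit:
{"method": "step_arm", "body": {
  "deltas": [
    [0.002, 0, 0, 0, 0, 0],
    [0.003, 0, 0, 0, 0, 0],
    [0.004, 0, 0, 0, 0, 0],
    [0.004, 0, 0, 0, 0, 0],
    [0.004, 0, 0, 0, 0, 0]
  ]
}}

```text
time_s: 6.35
ee_pos: [0.6273, 0.0795, 0.086]
eef_rot: [0.529, 0.469, 0.53, -0.469]
contact_force: [-12.8, 0.4, 28.3]
opening: 0.0284
```

Run:
```python
from tam import *
plan([(.627,.078,.086,7)])
o=observe()
for n in("side","wrist"):
    c,P,D=cloud(n,o);cv2.imwrite(f"pics/{n}4.png",c["pixels"])
    z0=o["ee_pos"][2]-.052
    for l,a,b in(("foot",z0+.008,z0+.018),("neck",z0+.02,z0+.032),("handle",z0+.036,z0+.06)):
        k=(D>0)&(P[...,2]>a)&(P[...,2]<b)&(abs(P[...,0]-o["ee_pos"][0])<.045)&(abs(P[...,1]-o["ee_pos"][1])<.045)
        if l=="foot": k&=cv2.cvtColor(c["pixels"],cv2.COLOR_BGR2HSV)[...,1]<80
        q=P[k]
        if len(q):print(n,l,len(q),q.mean(0).round(4),q.min(0).round(4),q.max(0).round(4),((q.min(0)+q.max(0))/2).round(4))
```

```text
t 6.35 p [0.6273 0.0795 0.086 ] x [-5.0e-04  1.7e-03 -1.0e+00] y [ 0.993  0.121 -0.   ] yaw_y 6.93 F [-12.82   0.45  28.35] open 0.0284
(0.627, 0.078, 0.086, 7) -> [-0.     -0.0005  0.0014] [-0.07 -0.1   0.02]
side foot 299 [0.6271 0.0678 0.0479] [0.5999 0.0353 0.0421] [0.6546 0.1051 0.052 ] [0.6273 0.0702 0.0471]
side neck 46 [0.628  0.0713 0.0598] [0.6185 0.0678 0.0545] [0.6382 0.0777 0.066 ] [0.6284 0.0727 0.0603]
side handle 174 [0.6282 0.0679 0.0831] [0.6095 0.062  0.07  ] [0.6501 0.0814 0.094 ] [0.6298 0.0717 0.082 ]
wrist foot 2935 [0.6248 0.0906 0.0482] [0.5971 0.0627 0.042 ] [0.663  0.1197 0.0519] [0.6301 0.0912 0.047 ]
wrist neck 82 [0.6248 0.0876 0.0558] [0.6174 0.0827 0.0541] [0.6332 0.0895 0.0588] [0.6253 0.0861 0.0564]
wrist handle 984 [0.6251 0.0911 0.0847] [0.6    0.0817 0.0709] [0.6504 0.0946 0.094 ] [0.6252 0.0882 0.0824]
```

View pics/wrist4.png

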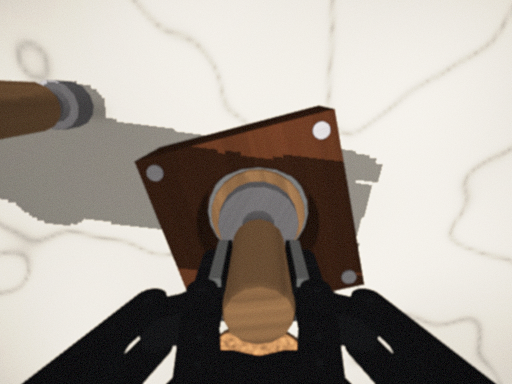

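View pics/side4.png

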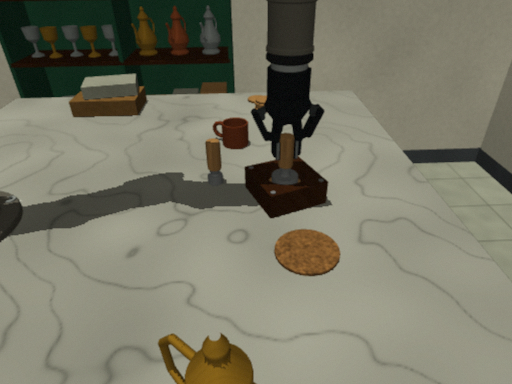

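The force jumped from 11 to 28 N over the last 1.6 mm and the foot's top is at 48 mm, so its underside is at 34 mm. The plate is on its hard stop, and the wrist view shows the foot at (258,210) inside the lid rim. I'll hold for 1.2 s, then lift out.

Emit:
{"method": "step_arm", "body": {
  "deltas": [
    [0, 0, 0, 0, 0, 0],
    [0, 0, 0, 0, 0, 0],
    [0, 0, 0, 0, 0, 0],
    [0, 0, 0, 0, 0, 0],
    [0, 0, 0, 0, 0, 0],
    [0, 0, 0, 0, 0, 0],
    [0, 0, 0, 0, 0, 0],
    [0, 0, 0, 0, 0, 0],
    [0, 0, 0, 0, 0, 0],
    [0, 0, 0, 0, 0, 0],
    [0, 0, 0, 0, 0, 0],
    [0, 0, 0, 0, 0, 0],
    [0, 0, 0, 0, 0, 0],
    [0, 0, 0, 0, 0, 0]
  ]
}}

```text
time_s: 7.62
ee_pos: [0.6273, 0.0795, 0.086]
eef_rot: [0.529, 0.469, 0.53, -0.469]
contact_force: [-13.3, -0.5, 28.3]
opening: 0.0285
```

Emit:
{"method": "step_arm", "body": {
  "deltas": [
    [-0.004, 0, 0, 0, 0, 0],
    [-0.009, 0, 0, 0, 0, 0],
    [-0.015, 0, 0, 0, 0, 0],
    [-0.025, 0, 0, 0, 0, 0],
    [-0.04, 0, 0, 0, 0, 0],
    [-0.055, 0, 0, 0, 0, 0],
    [-0.064, 0, 0, 0, 0, 0],
    [-0.068, 0, 0, 0, 0, 0],
    [-0.068, 0, 0, 0, 0, 0],
    [-0.068, 0, 0, 0, 0, 0]
  ]
}}

```text
time_s: 8.45
ee_pos: [0.6273, 0.0799, 0.1499]
eef_rot: [0.529, 0.469, 0.53, -0.469]
contact_force: [-0.7, -0.7, -2.4]
opening: 0.028
```

Run:
```python
from tam import *
plan([(.645,-.0995,.15,-9),(.645,-.0995,.068,-9)])
o=observe()
for n in("side","top"):
    c,P,D=cloud(n,o);cv2.imwrite(f"pics/{n}5.png",c["pixels"])
    k=(D>0)&(P[...,2]>.02)&(P[...,2]<.0485)&(abs(P[...,0]-.627)<.03)&(abs(P[...,1]-.078)<.03)
    q=P[k];print(n,len(q),np.median(q,0) if len(q) else "")
    z0=o["ee_pos"][2]-.052
    k=(D>0)&(P[...,2]>z0-.005)&(P[...,2]<z0+.017)&(abs(P[...,0]-o["ee_pos"][0])<.045)&(abs(P[...,1]-o["ee_pos"][1])<.045)
    q=P[k]; 
    if len(q):print(n,"foot",((q.min(0)+q.max(0))/2).round(4),q.min(0).round(4),q.max(0).round(4))
```

```text
t 8.45 p [0.6273 0.0799 0.1499] x [-2.e-04  0.e+00 -1.e+00] y [ 0.993  0.122 -0.   ] yaw_y 6.98 F [-0.72 -0.67 -2.44] open 0.028
(0.645, -0.0995, 0.15, -9) -> [-1.000e-04 -4.200e-03  1.802e-01] [ 1.598e+01 -0.000e+00  1.000e-02]
(0.645, -0.0995, 0.068, -9) -> [ 0.0819 -0.0042  0.1802] [ 1.598e+01 -0.000e+00  1.000e-02]
side 400 [0.62705409 0.07498521 0.04418997]
side foot [0.6294 0.0771 0.1066] [0.6034 0.0507 0.0983] [0.6554 0.1035 0.1149]
top 223 [0.61199543 0.05782647 0.0433089 ]
top foot [0.6243 0.0637 0.1058] [0.5997 0.0531 0.097 ] [0.6489 0.0742 0.1146]
```

View pics/side5.png

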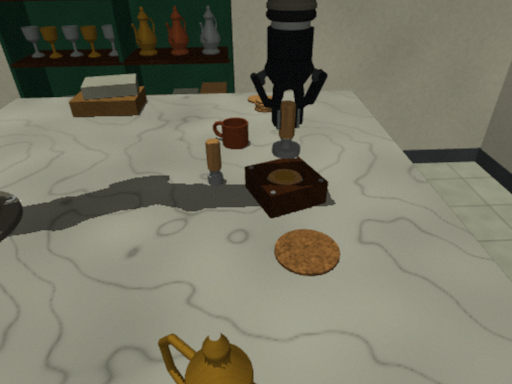

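The tamper is lifted clear with its foot at (286,149), and the lid is back up at about 44 mm (medallion top 46). Now over to the mat.

Emit:
{"method": "step_arm", "body": {
  "deltas": [
    [0, 0, 0.015, 1, 0, 0],
    [0, -0.001, 0.04, 3.5, 0, 0],
    [0, -0.002, 0.07, 6, 0, 0],
    [0, -0.003, 0.1, 9, 0, 0],
    [0, -0.003, 0.13, 12, 0, 0],
    [0, -0.004, 0.155, 14, 0, 0],
    [0, -0.004, 0.172, 15.5, 0, 0],
    [0, -0.004, 0.18, 16, 0, 0],
    [0, -0.004, 0.18, 16, 0, 0],
    [0, -0.004, 0.18, 16, 0, 0],
    [0, -0.004, 0.18, 16, 0, 0]
  ]
}}

```text
time_s: 9.47
ee_pos: [0.6455, -0.0969, 0.1499]
eef_rot: [0.459, 0.537, 0.46, -0.537]
contact_force: [-0.3, 0.0, -2.9]
opening: 0.0283
```

Run:
```python
from tam import *
plan([(.645,-.0995,.0585,-9)])
o=observe()
for n in("side",):
    c,P,D=cloud(n,o);cv2.imwrite(f"pics/{n}6.png",c["pixels"])
    z0=o["ee_pos"][2]-.052
    k=(D>0)&(P[...,2]>z0-.005)&(P[...,2]<z0+.017)&(abs(P[...,0]-o["ee_pos"][0])<.045)&(abs(P[...,1]-o["ee_pos"][1])<.045)
    q=P[k]; print(n,"foot",((q.min(0)+q.max(0))/2).round(4),q.min(0).round(4),q.max(0).round(4))
```

```text
t 9.47 p [ 0.6455 -0.0969  0.1499] x [-6.0e-04  1.6e-03 -1.0e+00] y [ 0.988 -0.154 -0.001] yaw_y -8.85 F [-0.28  0.01 -2.89] open 0.0283
(0.645, -0.0995, 0.0585, -9) -> [0.0914 0.     0.0028] [ 0.15 -0.08  0.05]
side foot [ 0.6466 -0.0991  0.1065] [ 0.6202 -0.1254  0.0982] [ 0.6731 -0.0728  0.1149]
```

View pics/side6.png

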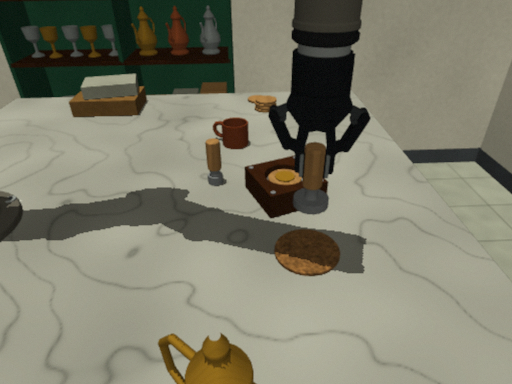

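The foot at (312,200) is centred over the mat to about 1 mm, measured in the same view. I'll lower it.

Emit:
{"method": "step_arm", "body": {
  "deltas": [
    [0.02, 0, 0.001, 0, 0, 0],
    [0.045, 0, 0.001, 0, 0, 0],
    [0.068, 0, 0.001, 0, 0, 0],
    [0.08, 0, 0.001, 0, 0, 0],
    [0.086, 0, 0.001, 0, 0, 0],
    [0.089, 0, 0.001, 0, 0, 0],
    [0.091, 0, 0.001, 0, 0, 0],
    [0.092, 0, 0.001, 0, 0, 0],
    [0.092, 0, 0.001, 0, 0, 0],
    [0.092, 0, 0.001, 0, 0, 0]
  ]
}}

```text
time_s: 10.35
ee_pos: [0.6458, -0.1005, 0.0592]
eef_rot: [0.459, 0.538, 0.459, -0.537]
contact_force: [0.2, 0.3, -2.0]
opening: 0.028
```

Emit:
{"method": "step_arm", "body": {
  "deltas": [
    [0.0005, 0, 0, 0, 0, 0],
    [0.001, 0, 0, 0, 0, 0],
    [0.0015, 0, 0, 0, 0, 0],
    [0.0015, 0, 0, 0, 0, 0]
  ]
}}

```text
time_s: 10.68
ee_pos: [0.6456, -0.1005, 0.0582]
eef_rot: [0.459, 0.538, 0.459, -0.537]
contact_force: [-2.9, 1.0, 7.7]
opening: 0.0282
```

It is in contact (7.7 N). Releasing.

Emit:
{"method": "step_arm", "body": {
  "deltas": [
    [0, 0, 0, 0, 0, 0],
    [0, 0, 0, 0, 0, 0],
    [0, 0, 0, 0, 0, 0],
    [0, 0, 0, 0, 0, 0],
    [0, 0, 0, 0, 0, 0],
    [0, 0, 0, 0, 0, 0],
    [0, 0, 0, 0, 0, 0],
    [0, 0, 0, 0, 0, 0]
  ],
  "claw": 1
}}

```text
time_s: 11.35
ee_pos: [0.6451, -0.1004, 0.0567]
eef_rot: [-0.459, -0.538, -0.459, 0.538]
contact_force: [0.8, 0.1, -0.0]
opening: 0.0854
```

Run:
```python
from tam import *
plan([])
cv2.imwrite("pics/s7.png",camera("side")["pixels"])
```

```text
t 11.35 p [ 0.6451 -0.1004  0.0567] x [-1.e-04  0.e+00 -1.e+00] y [ 0.988 -0.157 -0.   ] yaw_y -9.03 F [ 0.78  0.06 -0.05] open 0.0854
```

View pics/s7.png

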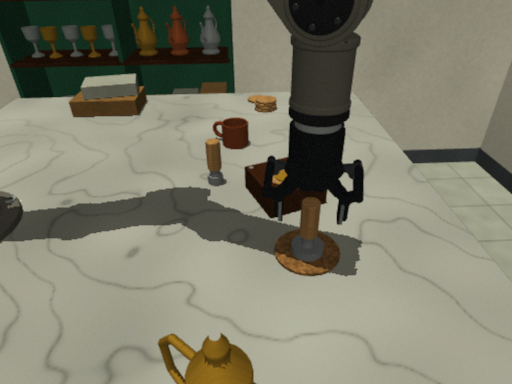

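The tamper stands on the mat with its foot at (308,247) and the fingers clear on both sides. I'll retreat straight up.

Emit:
{"method": "step_arm", "body": {
  "deltas": [
    [-0.01, 0, 0, 0, 0, 0],
    [-0.03, 0, 0, 0, 0, 0],
    [-0.06, 0, 0, 0, 0, 0],
    [-0.1, 0, 0, 0, 0, 0],
    [-0.14, 0, 0, 0, 0, 0],
    [-0.17, 0, 0, 0, 0, 0],
    [-0.18, 0, 0, 0, 0, 0],
    [-0.18, 0, 0, 0, 0, 0],
    [-0.18, 0, 0, 0, 0, 0]
  ]
}}

```text
time_s: 12.15
ee_pos: [0.645, -0.1003, 0.237]
eef_rot: [0.459, 0.538, 0.459, -0.538]
contact_force: [-0.3, 0.6, -0.4]
opening: 0.0854
```

Run:
```python
from tam import *
plan([]);o=observe()
for n in ("side","wrist"):
    c,P,D=cloud(n,o);cv2.imwrite(f"pics/{n}8.png",c["pixels"])
    hsv=cv2.cvtColor(c["pixels"],cv2.COLOR_BGR2HSV);Z=P[...,2]
    near=(D>0)&(abs(P[...,0]-.645)<.06)&(abs(P[...,1]+.1)<.06)
    for l,k in(("foot",near&(Z>.0125)&(Z<.024)),("top",near&(Z>.1)&(Z<.112)),("mat",near&(Z>.003)&(Z<.009)),("plate",(D>0)&(Z>.02)&(Z<.048)&(abs(P[...,0]-.627)<.02)&(abs(P[...,1]-.078)<.02))):
        q=P[k]
        if len(q):print(n,l,len(q),((q.min(0)+q.max(0))/2).round(4),np.median(q,0).round(4),np.ptp(q,axis=0).round(3))
```

```text
t 12.15 p [ 0.645  -0.1003  0.237 ] x [ 6.e-04  4.e-04 -1.e+00] y [ 0.988 -0.157  0.001] yaw_y -9.02 F [-0.33  0.55 -0.44] open 0.0854
side foot 503 [ 0.6474 -0.1017  0.0183] [ 0.6438 -0.1115  0.0201] [0.053 0.053 0.011]
side top 211 [ 0.6468 -0.1022  0.1039] [ 0.6463 -0.1055  0.1056] [0.028 0.03  0.008]
side mat 1563 [ 0.6477 -0.1004  0.006 ] [ 0.6407 -0.1178  0.0063] [0.109 0.108 0.006]
side plate 209 [0.6268 0.0779 0.0445] [0.6264 0.0737 0.046 ] [0.039 0.039 0.006]
wrist foot 830 [ 0.6457 -0.0977  0.0183] [ 0.6486 -0.0899  0.0217] [0.053 0.048 0.011]
wrist top 722 [ 0.6456 -0.1001  0.105 ] [ 0.6459 -0.0992  0.1075] [0.03  0.028 0.01 ]
wrist mat 3824 [ 0.645  -0.1001  0.006 ] [ 0.6509 -0.085   0.0077] [0.12  0.12  0.006]
wrist plate 498 [0.627  0.0666 0.0452] [0.6251 0.0641 0.0462] [0.04  0.017 0.006]
```

View pics/side8.png

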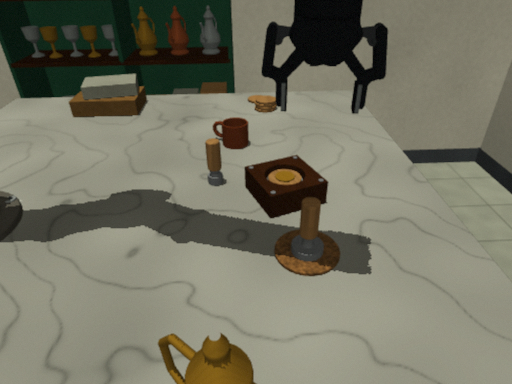

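The tamper stands upright with its foot at (308,247), about 2 mm from the mat's middle. The medallion at (286,176) is back at 46 mm, and the arm is clear.

```bash
python3 -c "
from plant import hand_in; print(hand_in())"
```

```text
the job is handed in; nothing more can be done
None
```

I pressed the broad-foot tamper onto the medallion until the plate bottomed out, held it there about 1.2 s, and left it standing on the cork mat. I handed the job in at about 12 s; it gives no verdict.

- **Pressing:** the foot's underside reached about 34 mm with 28 N measured, and it stayed within about 3 mm of the press axis. The force jumped over the last 1.6 mm, which is what showed the hard stop.
- **Final state:** the tamper stands upright, 1–2 mm from the mat's middle. The medallion top is back at 46 mm, so the plate is up, and the gripper is open and well clear.
- **Disagreements:** the cameras differed by 2–4 mm in absolute position. While pressing there was an unexplained sideways force of about 13 N, which went away when I lifted out.

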